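Clamp the brass blank with the ratchet lever

ROBOT

A 7-joint arm with a two-finger parallel gripper is mounted at the origin on the work surface. World frame = base frame: x ahead of the robot, y to its left, z up, the work surface at z = 0. Lengths are in m, angles in rad, forces in N, time in s.
With the tool pointing down it reaches from about 0.425 to 0.875 m from the base axis. Payload 4.7 kg.
Tool frame: the origin (TCP) lies at the very end of the fingers, on their centre line; the grasp point (between the pads) lies 19 mm behind it (ctrl.grasp_offset is the distance from the TCP to the grasp point, in m); z points along the fingers, y is the direction in which the jaws open and shut (so a half turn about z gives the same grasp; the last joint's range is limited). The gripper opens to 87 mm and grips with 3 to 60 N. Pads are 19 mm wide; open, the fingers measure 117 mm over their backs; the gripper's body (75 mm by 190 mm) begins 51 mm behind the grasp point.
Start: joints at [-1.203, 0.321, -0.07, 1.45, 0.023, 1.371, -0.057], TCP at [0.225, 0.61, 0.223] pointing down, gripper open.
Joint ranges: [-2.86, 2.86], [-0.3, 2.09], [-1.38, 1.24], [0.06, 2.45], [-1.56, 4.7], [0.09, 2.05], [-2.69, 2.69]. Speed limits (rad/s): [2.57, 2.57, 3.14, 3.14, 3.14, 3.14, 3.14].

INTERFACE

Orientations are given as a rotation vector (axis times angle).
In Python, from bench import ctrl gives the robot as it stands.
- The arm moves only by the shell command python3 -m creep 'ROWS' [FORCE]. ROWS is JSON, a list that holds one entry, the list of rows, each a list of 7 numbers: the opening, from 0 (shut) to 1 (fully open), then the shift along the tool's x, y, z in mm, then the turn, a rotation vector about the tool's x, y, z in rad. In form: [[[grip, dx, dy, dz, rx, ry, rz], ...]]. A call has 1 to 5 rows; each row is the pose to reach, as a shift and turn from the pose commanded when the call began, along the tool's axes at that moment; what a row does not reach only later rows make up. A row lasts 1/10 s, in which the tool goes at most 50 mm and 8.59 degrees, less where a joint would pass 70% of its speed; a pose out of reach is approached as far as the arm can. A call with a gripper value outside its range is refused whole. The fingers move at their own pace and stop on an object; FORCE is the grip in N (left out, the last holds). Time passes only in rows, so rows that repeat a pose let the fingers close. It gives the time, the measured TCP pose, the force and the opening at its end, in the units of the state.
- ctrl.get_state(): the state, without advancing time (a new reading comes with each control period).
- ctrl.get_image(name): name is "side" or "top"; returns the picture (420x560x3 uint8, red, green, blue); there is no depth.
- ctrl.camera_params(name): a dict with "K" (3x3 intrinsics, pixels), "pose" (4x4, takes a point from camera to world coordinates). Camera axes: x right, y down, z forward; pixel columns grow to the right and rows downward; lengths in m; the calibration is good to about 2 mm. A picture is of the moment at which its call begins. camera_params takes no time and is no camera call.
- ctrl.close_job(): hands the job in, once; it reports no verdict.
The state is a dict: "time": time; "joint_positions": joint angles; "qd": joint speeds; "joint_torque": joint torques, N m; "position": TCP position; "tool_rot": TCP orientation; "ft_force": force on the tool from outside, world axes, zero at the start; "torque": the same for the moment, N m; "grip_width": opening from 0.0 (shut) to 1.0 (fully open).
Only numpy, scipy, OpenCV 4.12 (cv2) and the standard library are available. Lean on these libraries where they do the work, as an engineer would, in place of code of your own. Each camera call takes 0.05 s, during which the arm holds its last target. There are 200 camera calls.

TASK

Two fixture pallets lie on the bench; only one carries a brass blank. Using that pallet's ratchet lever, swung back and forth between its two posts, turn the nut clockwise until its clamp toe lies fully home, square across the blank, and let go. Turn the toe only through the lever, never by pushing the toe itself, and leave the lever of the empty pallet alone.

Things in the scene. Friction and masses are not known exactly. Their poses are not given: they have to be found in the camera images.
- work_pallet: Fixed aluminium plate 200 x 170 x 15 mm with a fixed brass blank 60 x 80 mm, top 35 mm high, at x 42 to 102 mm. Origin on the clamp nut's axis at bench height, z up; plate spans x -90 to 110, y -85 to 85 mm. On the nut a steel ratchet head, 68 mm across, top 66 mm; its lever points to -x and swings 33 degrees either side of it, up to two posts 62 mm from the axis, 64 mm high.
- work_grip (a point): Middle (91 mm above bench) of the black upright knob at the lever's end, 120 mm from the nut's axis; 26 mm across, 66 to 111 mm high, spins freely, so the gripper need not turn along. Swung clockwise from above (towards the pallet's +y) the lever drives the nut, 3 to 4 N at the knob; swung back it only clicks. 18-degree teeth: up to 18 of each drive swing is idle, a 60-degree swing gains 54.
- work_toe: Clamp toe fixed to the nut under the ratchet head: dark steel bar 20 mm wide, tip 80 mm from the axis, 36 to 49 mm above bench. Origin on the nut's axis at bench height, x along the bar to its tip, z up. Starts 92 to 106 degrees anticlockwise (from above) of the pallet's +x; home, at a hard stop, it points along +x over the blank. Stiff, stays where left; at the stop the lever goes hard.
- spare_grip (a point): Middle (91 mm above bench) of the same kind of knob on the lever of the other pallet, the empty one: same plate, clamp, posts and lever, but no blank. Not to be moved.

How it is judged:
By the outcome, as a careful person would: the job done as asked, in the order asked, and still so for the second after the job is handed in, with the robot touching nothing.
It also fails if it takes over 48 s, if anything falls off the work surface, if the arm or the gripper's body presses on something with over 40 N, if the wrist force passes 120 N, or if a joint passes its speed limit or range.

## Working session

There is one attempt and no reset: what is moved stays moved. The work goes in short steps, Python scripts to look and compute and a shell command to move; the robot and the scene stay as the last step left them, time stands still between calls to the robot, and variables do not carry over. Pictures are saved under pics/ and viewed, about 8 in all and at most 12, crops included, and the job is handed in when it is done.

```bash
mkdir -p pics
python3 - <<'E'
from bench import ctrl
import cv2,numpy as np
s=ctrl.get_state();print(s['time'],s['position'],s['tool_rot'],s['ft_force'],s['grip_width'],ctrl.grasp_offset)
for n in('top','side'):
    cv2.imwrite(f'pics/{n}0.png',ctrl.get_image(n)[:,:,::-1]);p=ctrl.camera_params(n);print(n,np.round(p['K'],1).tolist(),np.round(p['pose'],3).tolist())
E
```

```text
0.0 [0.22510247 0.60919864 0.22145056] [-5.52786513e-01 -3.09239165e+00  2.96762373e-03] [ 0.24395033  0.34433094 -0.93328023] 0.9993076573914406 0.0187
top [[518.5, 0.0, 271.8], [0.0, 518.5, 213.8], [0.0, 0.0, 1.0]] [[-0.029, -0.988, 0.153, 0.441], [-1.0, 0.027, -0.012, -0.052], [0.007, -0.154, -0.988, 0.818], [0.0, 0.0, 0.0, 1.0]]
side [[487.5, 0.0, 277.7], [0.0, 487.5, 214.4], [0.0, 0.0, 1.0]] [[0.993, -0.071, 0.093, 0.475], [-0.116, -0.645, 0.755, -0.731], [0.007, -0.761, -0.649, 0.68], [0.0, 0.0, 0.0, 1.0]]
```

View pics/top0.png

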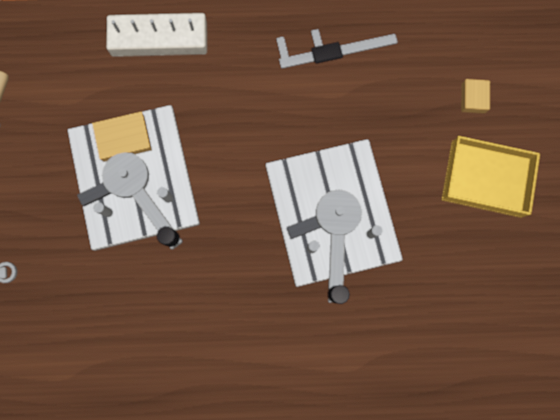

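View pics/side0.png

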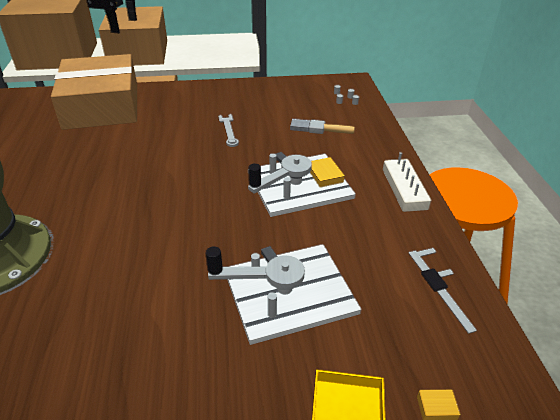

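The top view shows the work pallet on the left: hub at (125,174), knob at (168,236), toe tip at about (80,197), brass blank at (122,136). The spare is in the middle. The lever sits at its anticlockwise end, ready to drive.

```bash
cat > h.py <<'E'
from bench import ctrl
import numpy as np
from scipy.spatial.transform import Rotation as R
def ray(n,uv,z):
    p=ctrl.camera_params(n);d=p['pose'][:3,:3]@np.linalg.solve(p['K'],[*uv,1.]);o=p['pose'][:3,3]
    return o+d*(z-o[2])/d[2]
def proj(n,X):
    p=ctrl.camera_params(n);T=np.linalg.inv(p['pose']);c=p['K']@(T[:3,:3]@X+T[:3,3]);return c[:2]/c[2]
E
python3 - <<'E'
from h import *
hub=ray('top',(125,174),.066);knob=ray('top',(168,236),.111)
C=[ray('top',c,.015) for c in [(69,129),(171,107),(198,224),(92,248)]] # +x+y, +x-y, -x-y, -x+y
ex=(C[0]+C[1]-C[2]-C[3])[:2];yaw=np.arctan2(ex[1],ex[0]);print('len',np.linalg.norm(ex)/2,np.linalg.norm((C[0]-C[1])[:2]))
cen=np.mean(C,0)[:2];org=cen-.01*np.array([np.cos(yaw),np.sin(yaw)])
print('yaw',np.degrees(yaw),'hub',hub,'org from plate',org,'knob',knob,'r',np.linalg.norm((knob-hub)[:2]))
lv=(knob[:2]-hub[:2]);print('lever ang from -x',(np.degrees(np.arctan2(lv[1],lv[0])-yaw)+360)%360-180)
t=ray('top',(80,197),.049)-hub;print('toe',np.degrees(np.arctan2(t[1],t[0])-yaw),np.linalg.norm(t[:2]))
ks=proj('side',knob);print('side proj knob',ks)
s=ctrl.get_state();M=R.from_rotvec(s['tool_rot']).as_matrix();print(M.round(3))
print('dist',np.hypot(*knob[:2]),'tool shift',M.T@(np.array([*knob[:2],.14])-s['position']))
E
```

```text
len 0.19670369499006798 0.16641276415675063
yaw 12.279027527397137 hub [0.62340793 0.15533603 0.066     ] org from plate [0.62259075 0.15536057] knob [0.52393521 0.08298859 0.111     ] r 0.12299990082504209
lever ang from -x 23.7497220995522
toe 100.09872954541945 0.07751082411521049
side proj knob [253.43080593 167.05319287]
[[-0.938  0.346 -0.   ]
 [ 0.346  0.938 -0.002]
 [-0.    -0.002 -1.   ]]
dist 0.5304669733683429 tool shift [-0.46266706 -0.39003529  0.082297  ]
```

```bash
python3 -m creep '[[[1,-35,-29,0,0,0,0],[1,-70,-59,0,0,0,0],[1,-105,-88,0,0,0,0],[1,-140,-118,0,0,0,0],[1,-175,-147,0,0,0,0]]]' && python3 -m creep '[[[1,-35,-29,0,0,0,0],[1,-70,-59,0,0,0,0],[1,-105,-88,0,0,0,0],[1,-140,-118,0,0,0,0],[1,-175,-147,0,0,0,0]]]' && python3 -m creep '[[[1,-37,-31,0,0,0,-0.14],[1,-74,-62,0,0,0,-0.28],[1,-113,-96,0,0,0,-0.42],[1,-113,-96,0,0,0,-0.56],[1,-113,-96,0,0,0,-0.56]]]'
cat >> h.py <<'E'
def shift(xyz):
    s=ctrl.get_state();M=R.from_rotvec(s['tool_rot']).as_matrix()
    print('t',round(s['time'],2),'pos',s['position'].round(4),'y ang',np.degrees(np.arctan2(M[1,1],M[0,1])).round(1),'tilt',M[:,2].round(3),'F',s['ft_force'].round(1),'w',round(s['grip_width'],3))
    print('shift mm',(1000*M.T@(np.array(xyz)-s['position'])).round(1))
E
python3 -c "
from h import *
import cv2
shift([.525,.084,.075])
cv2.imwrite('pics/s1.png',cv2.resize(ctrl.get_image('side')[60:260,150:400],None,fx=3,fy=3)[:,:,::-1])"
```

```text
time: 0.6
position: [0.339, 0.4092, 0.2222]
tool_rot: [-0.553, -3.092, 0.001]
ft_force: [0.0, 0.6, -0.2]
grip_width: 1.0
time: 1.1
position: [0.4521, 0.2107, 0.2224]
tool_rot: [-0.553, -3.092, -0.0]
ft_force: [1.7, 0.0, -0.3]
grip_width: 1.0
time: 1.6
position: [0.5253, 0.0795, 0.2223]
tool_rot: [0.317, -3.125, 0.002]
ft_force: [-0.2, -0.2, -0.1]
grip_width: 1.001
t 1.6 pos [0.5253 0.0795 0.2223] y ang 101.6 tilt [-0.    -0.002 -1.   ] F [-0.2 -0.2 -0.1] w 1.001
shift mm [ -0.7   4.7 147.3]
```

View pics/s1.png

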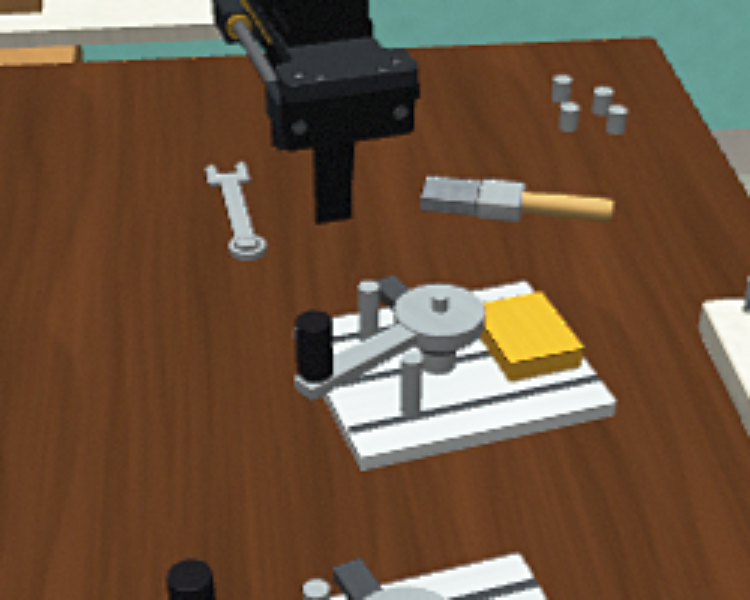

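The gripper hangs above the work knob (crop pixels (315,345)), with nothing in the way below. I'll descend and close gently.

```bash
python3 -m creep '[[[1,-0.5,4.5,40,0,0,0],[1,-0.5,4.5,80,0,0,0],[1,-0.5,4.5,115,0,0,0],[1,-0.5,4.5,140,0,0,0],[1,-0.5,4.5,147,0,0,0]]]' && python3 -m creep '[[[0.5,0,0,0,0,0,0],[0.2,0,0,0,0,0,0],[0.2,0,0,0,0,0,0],[0.2,0,0,0,0,0,0],[0.2,0,0,0,0,0,0]]]' 20 && python3 -m creep '[[[0.2,0,0,0,0,0,0],[0.2,0,0,0,0,0,0]]]'
python3 -c "
from h import *
import cv2
shift([.525,.084,.075])
cv2.imwrite('pics/t2.png',cv2.resize(ctrl.get_image('top')[80:280,40:290],None,fx=3,fy=3)[:,:,::-1])"
```

```text
time: 2.15
position: [0.5208, 0.0895, 0.0723]
tool_rot: [0.324, -3.119, 0.0]
ft_force: [-0.8, 0.7, -0.4]
grip_width: 0.996
time: 2.65
position: [0.5246, 0.0882, 0.0764]
tool_rot: [-0.323, 3.123, 0.001]
ft_force: [0.4, -0.1, 0.2]
grip_width: 0.631
time: 2.85
position: [0.5241, 0.088, 0.0758]
tool_rot: [-0.323, 3.125, 0.0]
ft_force: [-0.6, -0.2, -0.0]
grip_width: 0.448
t 2.85 pos [0.5241 0.088  0.0758] y ang 101.8 tilt [ 0.  0. -1.] F [-0.6 -0.2 -0. ] w 0.448
shift mm [-0.  -4.1  0.8]
```

View pics/t2.png

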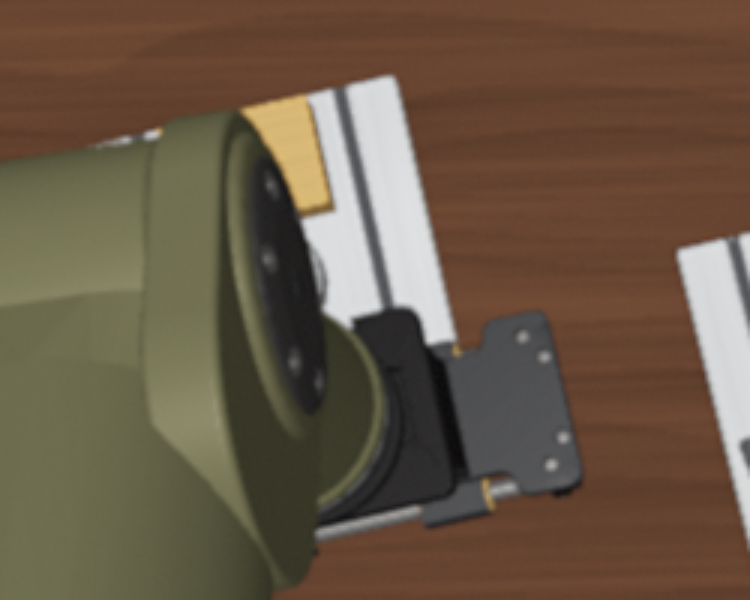

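The arm hides the hub from the top camera (knob region around (480,400) in the crop), so I'll rely on forces, width and the side view. The fingers are still closing.

```bash
python3 -m creep '[[[0.2,0,0,0,0,0,0],[0.2,0,0,0,0,0,0],[0.2,0,0,0,0,0,0],[0.2,0,0,0,0,0,0]]]'
python3 - <<'E'
from h import *
shift([.525,.084,.075])
hub=np.array([.623,.1553]);s=ctrl.get_state();v=s['position'][:2]-hub;th=np.degrees(np.arctan2(v[1],v[0]));print('r',np.hypot(*v),'lever',(th-12.28)%360-180)
M=R.from_rotvec(s['tool_rot']).as_matrix()
for a in [32,20,15,10,5,0,-5,-10,-15,-20,-25,-28,-30,-32]:
    t=np.radians(192.28+a);p=np.array([*(hub+.12*np.array([np.cos(t),np.sin(t)])),s['position'][2]]);print(a,(1000*M.T@(p-s['position'])).round(1))
E
```

```text
time: 3.3
position: [0.524, 0.0879, 0.0755]
tool_rot: [0.323, -3.125, 0.0]
ft_force: [-0.2, -0.4, 0.7]
grip_width: 0.292
t 3.3 pos [0.524  0.0879 0.0755] y ang 101.8 tilt [-0. -0. -1.] F [-0.2 -0.4  0.7] w 0.292
shift mm [-0.2 -4.1  0.5]
r 0.11977408289192051 lever 21.945475228917246
32 [ -9.5 -18.8  -0. ]
20 [1.7 3.7 0. ]
15 [ 4.9 13.7  0. ]
10 [ 7.3 23.9  0. ]
5 [ 8.7 34.2  0. ]
0 [ 9.3 44.7  0. ]
-5 [ 8.9 55.2 -0. ]
-10 [ 7.6 65.5 -0. ]
-15 [ 5.4 75.8 -0. ]
-20 [ 2.4 85.8 -0. ]
-25 [-1.6 95.5 -0. ]
-28 [ -4.3 101.1  -0. ]
-30 [ -6.3 104.8  -0. ]
-32 [ -8.4 108.4  -0. ]
```

Knob gripped (0.292 × 87 = 25.4 mm), radius 0.1198 m as expected. Drive swing next.

```bash
python3 -m creep '[[[0.2,1.7,3.7,0,0,0,0],[0.2,4.9,13.7,0,0,0,0],[0.2,7.3,23.9,0,0,0,0],[0.2,8.7,34.2,0,0,0,0],[0.2,9.3,44.7,0,0,0,0]]]' && python3 -m creep '[[[0.2,-0.4,10.5,0,0,0,0],[0.2,-1.7,20.8,0,0,0,0],[0.2,-3.9,31.1,0,0,0,0],[0.2,-6.9,41.1,0,0,0,0],[0.2,-6.9,41.1,0,0,0,0]]]' && python3 -m creep '[[[0.2,-2,4.9,0,0,0,0],[0.2,-4,9.7,0,0,0,0],[0.2,-6.7,15.3,0,0,0,0],[0.2,-8.7,19,0,0,0,0],[0.2,-8.7,19,0,0,0,0]]]'
cat >> h.py <<'E'
def lever(A):
    hub=np.array([.623,.1553]);s=ctrl.get_state();v=s['position'][:2]-hub;th=np.degrees(np.arctan2(v[1],v[0]));print('r',np.hypot(*v),'lever',(th-12.28)%360-180)
    M=R.from_rotvec(s['tool_rot']).as_matrix()
    for a in A:
        t=np.radians(192.28+a);p=np.array([*(hub+.12*np.array([np.cos(t),np.sin(t)])),s['position'][2]]);print(a,(1000*M.T@(p-s['position'])).round(1))
E
python3 - <<'E'
from h import *
import cv2
shift([.525,.084,.075]);lever([])
cv2.imwrite('pics/s2.png',cv2.resize(ctrl.get_image('side')[60:260,150:400],None,fx=3,fy=3)[:,:,::-1])
E
```

```text
time: 3.8
position: [0.5053, 0.13, 0.0756]
tool_rot: [0.323, -3.125, 0.001]
ft_force: [1.9, -2.9, -0.4]
grip_width: 0.294
time: 4.3
position: [0.5035, 0.1741, 0.0755]
tool_rot: [0.328, -3.124, -0.002]
ft_force: [-3.4, -1.1, 4.3]
grip_width: 0.294
time: 4.8
position: [0.5079, 0.1929, 0.0755]
tool_rot: [0.324, -3.123, -0.001]
ft_force: [-5.2, -0.9, 4.6]
grip_width: 0.295
t 4.8 pos [0.5079 0.1929 0.0755] y ang 101.9 tilt [-0.002  0.001 -1.   ] F [-5.2 -0.9  4.6] w 0.295
shift mm [   5.6 -110.1    0.4]
r 0.12111164481809215 lever -30.37097193177911
```

View pics/s2.png

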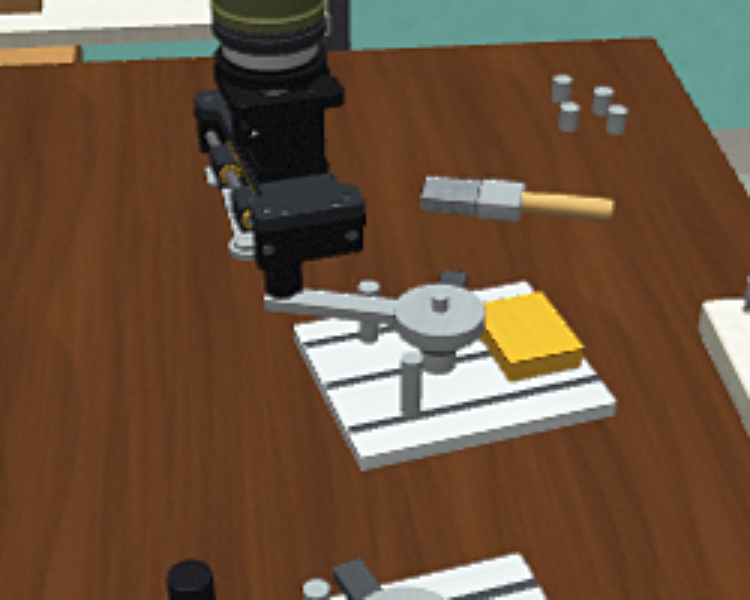

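The lever is now at the far post (knob at about crop (283,285)) and the toe has turned to point away behind the hub (tip about (453,277)). Swinging back.

Run:
```python
from h import *
t=ray('side',(150+453/3,60+275/3),.049)[:2]-[.623,.1553];print('toe',np.degrees(np.arctan2(t[1],t[0]))-12.28,np.hypot(*t))
lever([-25,-20,-15,-10,-5,0,5,10,15,20,25,30,31])
```

```text
toe 59.32069547792291 0.07075338038578098
r 0.12114371153596469 lever -30.230974396900677
-25 [  4.  -10.3  -0. ]
-20 [  7.9 -20.   -0. ]
-15 [ 11. -30.  -0.]
-10 [ 13.2 -40.3  -0. ]
-5 [ 14.5 -50.6  -0. ]
0 [ 14.9 -61.1  -0. ]
5 [ 14.3 -71.6  -0.1]
10 [ 12.9 -81.9  -0.1]
15 [ 10.5 -92.1  -0.1]
20 [ 7.300e+00 -1.021e+02 -1.000e-01]
25 [ 3.200e+00 -1.117e+02 -1.000e-01]
30 [-1.70e+00 -1.21e+02 -1.00e-01]
31 [-2.700e+00 -1.228e+02 -1.000e-01]
```

```bash
python3 -m creep '[[[0.2,4,-10.3,0,0,0,0],[0.2,7.9,-20,0,0,0,0],[0.2,11,-30,0,0,0,0],[0.2,13.2,-40.3,0,0,0,0],[0.2,14.5,-50.6,0,0,0,0]]]' && python3 -m creep '[[[0.2,0.4,-10.5,0,0,0,0],[0.2,-0.2,-21,0,0,0,0],[0.2,-1.6,-31.3,0,0,0,0],[0.2,-4,-41.5,0,0,0,0],[0.2,-7.2,-51.5,0,0,0,0]]]' && python3 -m creep '[[[0.2,-4.1,-9.6,0,0,0,0],[0.2,-8,-17,0,0,0,0],[0.2,-10,-20.7,0,0,0,0],[0.2,-10,-20.7,0,0,0,0]]]'
python3 - <<'E'
from h import *
shift([.525,.084,.075]);lever([25,20,15,10,5,0,-5,-10,-15,-20,-25,-30,-32])
E
```

```text
time: 5.35
position: [0.5036, 0.1395, 0.0755]
tool_rot: [0.324, -3.123, -0.002]
ft_force: [-5.6, -0.1, 3.8]
grip_width: 0.292
time: 5.85
position: [0.5229, 0.0896, 0.0755]
tool_rot: [-0.323, 3.125, 0.0]
ft_force: [-0.6, -1.7, 2.1]
grip_width: 0.293
time: 6.25
position: [0.5375, 0.0719, 0.0756]
tool_rot: [-0.322, 3.124, -0.0]
ft_force: [-1.0, 0.5, 0.1]
grip_width: 0.293
t 6.25 pos [0.5375 0.0719 0.0756] y ang 101.8 tilt [ 0.001 -0.    -1.   ] F [-1.   0.5  0.1] w 0.293
shift mm [ 9.7 14.4  0.6]
r 0.11943383511178829 lever 31.98298639218342
25 [ 7.6 12.5 -0. ]
20 [11.7 22.1 -0. ]
15 [14.9 32.1 -0. ]
10 [17.2 42.3 -0. ]
5 [18.7 52.6 -0. ]
0 [19.2 63.1 -0. ]
-5 [18.9 73.6 -0. ]
-10 [17.6 83.9 -0. ]
-15 [15.4 94.2 -0.1]
-20 [ 1.240e+01  1.042e+02 -1.000e-01]
-25 [  8.4 113.9  -0. ]
-30 [  3.7 123.2  -0. ]
-32 [  1.6 126.8  -0. ]
```

```bash
python3 -m creep '[[[0.2,7.6,12.5,0,0,0,0],[0.2,11.7,22.1,0,0,0,0],[0.2,14.9,32.1,0,0,0,0],[0.2,17.2,42.3,0,0,0,0],[0.2,18.7,52.6,0,0,0,0]]]' && python3 -m creep '[[[0.2,0.5,10.5,0,0,0,0],[0.2,0.2,21,0,0,0,0],[0.2,-1.1,31.3,0,0,0,0],[0.2,-3.3,41.6,0,0,0,0],[0.2,-3.3,41.6,0,0,0,0]]]' && python3 -m creep '[[[0.2,-1.5,5,0,0,0,0],[0.2,-3,10,0,0,0,0],[0.2,-5,15,0,0,0,0],[0.2,-7,19.7,0,0,0,0],[0.2,-7,19.7,0,0,0,0]]]'
python3 - <<'E'
from h import *
import cv2
shift([.525,.084,.075]);lever([-32])
cv2.imwrite('pics/s3.png',cv2.resize(ctrl.get_image('side')[60:260,150:400],None,fx=3,fy=3)[:,:,::-1])
E
```

```text
time: 6.75
position: [0.5078, 0.1204, 0.0756]
tool_rot: [-0.324, 3.123, -0.001]
ft_force: [5.5, -2.1, -5.1]
grip_width: 0.292
time: 7.25
position: [0.5023, 0.1626, 0.0756]
tool_rot: [-0.327, 3.124, -0.001]
ft_force: [4.3, -3.3, -2.9]
grip_width: 0.289
time: 7.75
position: [0.5049, 0.1825, 0.0756]
tool_rot: [0.324, -3.125, -0.0]
ft_force: [1.4, -3.4, -1.2]
grip_width: 0.289
t 7.75 pos [0.5049 0.1825 0.0756] y ang 101.9 tilt [-0.  0. -1.] F [ 1.4 -3.4 -1.2] w 0.289
shift mm [   0.6 -100.6    0.5]
r 0.12119186604954388 lever -25.273338978372834
-32 [-7.7 11.9 -0. ]
```

View pics/s3.png

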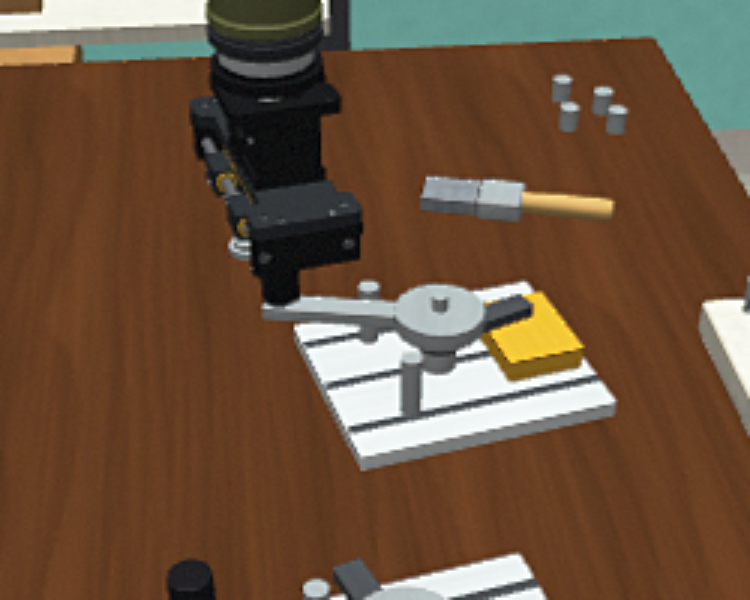

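The toe is over the blank (tip at about (528,304) in the crop) but not square yet. I'll finish this stroke and check the remainder.

```bash
python3 -m creep '[[[0.2,-3,5,0,0,0,0],[0.2,-5,8.5,0,0,0,0],[0.2,-6.5,10.5,0,0,0,0],[0.2,-6.5,10.5,0,0,0,0]]]'
python3 - <<'E'
from h import *
t=ray('side',(150+528/3,60+304/3),.049)[:2]-[.623,.1553];print('toe',np.degrees(np.arctan2(t[1],t[0]))-12.28,np.hypot(*t))
shift([.525,.084,.075]);lever([-25,-20,-15,-10,-5,0,5,10,15])
E
```

```text
time: 8.2
position: [0.5084, 0.1947, 0.0755]
tool_rot: [0.325, -3.123, -0.001]
ft_force: [-2.7, -2.8, 1.3]
grip_width: 0.295
toe 3.9911582744259437 0.0761912312912569
t 8.2 pos [0.5084 0.1947 0.0755] y ang 101.9 tilt [-0.002  0.001 -1.   ] F [-2.7 -2.8  1.3] w 0.295
shift mm [   6.5 -111.8    0.4]
r 0.12121689291321647 lever -31.271105450840594
-25 [  5.1 -12.2  -0. ]
-20 [  9.  -21.9  -0. ]
-15 [ 12.1 -31.9  -0. ]
-10 [ 14.3 -42.2  -0. ]
-5 [ 15.6 -52.6  -0. ]
0 [ 16. -63.  -0.]
5 [ 15.4 -73.5  -0.1]
10 [ 14.  -83.9  -0.1]
15 [ 11.6 -94.1  -0.1]
```

The toe is close to home but I felt no hard stop. I'll swing back 36° and drive again until the lever goes hard.

```bash
python3 -m creep '[[[0.2,5.1,-12.2,0,0,0,0],[0.2,9,-21.9,0,0,0,0],[0.2,12.1,-31.9,0,0,0,0],[0.2,14.3,-42.2,0,0,0,0],[0.2,15.6,-52.6,0,0,0,0]]]' && python3 -m creep '[[[0.2,0.4,-10.5,0,0,0,0],[0.2,-0.2,-21,0,0,0,0],[0.2,-0.2,-21,0,0,0,0],[0.2,-0.2,-21,0,0,0,0]]]'
python3 - <<'E'
from h import *
shift([.525,.084,.075]);lever([0,-5,-8,-10,-12,-14,-16,-20,-25,-30])
E
```

```text
time: 8.7
position: [0.5038, 0.138, 0.0755]
tool_rot: [0.323, -3.124, -0.001]
ft_force: [-3.9, -0.1, 3.1]
grip_width: 0.291
time: 9.1
position: [0.5092, 0.117, 0.0755]
tool_rot: [0.321, -3.124, 0.002]
ft_force: [-4.9, -3.1, 4.2]
grip_width: 0.293
t 9.1 pos [0.5092 0.117  0.0755] y ang 101.7 tilt [-0.001 -0.001 -1.   ] F [-4.9 -3.1  4.2] w 0.293
shift mm [ -8.8 -35.5   0.6]
r 0.12009624380225077 lever 6.314976998941006
0 [ 0.8 13.2 -0. ]
-5 [ 0.4 23.7 -0. ]
-8 [-0.3 29.9 -0. ]
-10 [-0.9 34.1 -0. ]
-12 [-1.6 38.2 -0. ]
-14 [-2.5 42.3 -0. ]
-16 [-3.6 46.3 -0.1]
-20 [-6.1 54.3 -0.1]
-25 [-10.   64.   -0.1]
-30 [-14.7  73.4  -0.1]
```

```bash
python3 -m creep '[[[0.2,0.5,7,0,0,0,0],[0.2,0.8,13,0,0,0,0],[0.2,0.8,13,0,0,0,0]]]' && python3 -m creep '[[[0.2,-0.2,5,0,0,0,0],[0.2,-0.4,10.5,0,0,0,0],[0.2,-0.4,10.5,0,0,0,0]]]' && python3 -m creep '[[[0.2,-0.4,3,0,0,0,0],[0.2,-0.7,6.2,0,0,0,0],[0.2,-0.7,6.2,0,0,0,0]]]'; python3 -c "
from h import *
lever([])"
```

```text
time: 9.4
position: [0.5052, 0.1307, 0.0755]
tool_rot: [0.325, -3.123, 0.002]
ft_force: [-5.1, -3.7, 4.2]
grip_width: 0.293
time: 9.7
position: [0.5037, 0.139, 0.0755]
tool_rot: [0.323, -3.123, 0.006]
ft_force: [-5.8, -7.6, 6.3]
grip_width: 0.29
time: 10.0
position: [0.5031, 0.1436, 0.0754]
tool_rot: [0.321, -3.123, 0.009]
ft_force: [-5.3, -10.3, 7.1]
grip_width: 0.293
r 0.1205023836021744 lever -6.691864696735024
```

```bash
python3 -m creep '[[[0.2,-0.5,3,0,0,0,0],[0.2,-1,6,0,0,0,0],[0.2,-1,6,0,0,0,0],[0.2,-1,6,0,0,0,0]]]'
python3 - <<'E'
from h import *
import cv2
lever([])
cv2.imwrite('pics/s4.png',cv2.resize(ctrl.get_image('side')[130:220,250:370],None,fx=6,fy=6,interpolation=cv2.INTER_CUBIC)[:,:,::-1])
E
```

```text
time: 10.4
position: [0.5027, 0.1483, 0.0755]
tool_rot: [0.319, -3.122, 0.01]
ft_force: [-5.7, -11.8, 7.3]
grip_width: 0.293
r 0.12053712448864558 lever -8.933456006918249
```

View pics/s4.png

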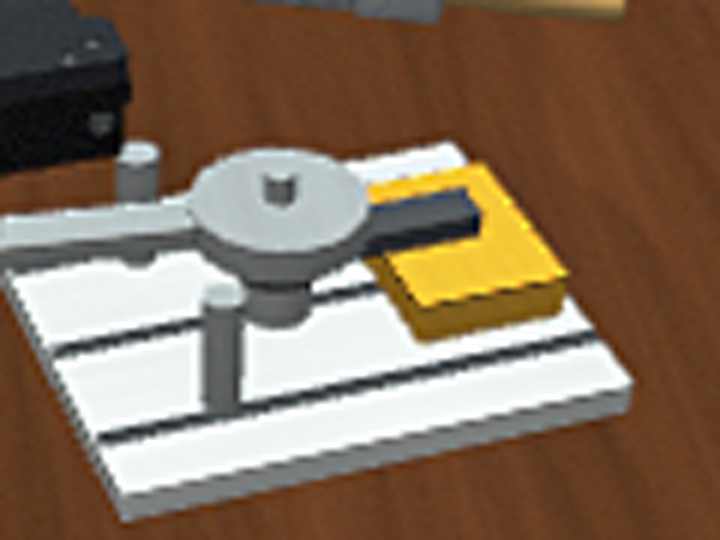

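The toe looks nearly parallel to the plate grooves (tip about (478,210) in the crop). One more push to see whether the lever is really hard.

```bash
python3 -m creep '[[[0.2,-0.7,3,0,0,0,0],[0.2,-1.3,6,0,0,0,0],[0.2,-2,9,0,0,0,0],[0.2,-2,9,0,0,0,0],[0.2,-2,9,0,0,0,0]]]' 40
python3 - <<'E'
from h import *
import cv2
lever([])
s=ctrl.get_state();print(s['torque'])
a=ctrl.get_image('side')[130:220,200:370];cv2.imwrite('pics/s5.png',cv2.resize(a,None,fx=4.5,fy=4.5,interpolation=cv2.INTER_CUBIC)[:,:,::-1])
E
```

```text
time: 10.95
position: [0.5024, 0.1557, 0.0754]
tool_rot: [0.317, -3.12, 0.014]
ft_force: [-8.2, -16.3, 11.7]
grip_width: 0.287
r 0.12064539965645314 lever -12.470466705661664
[-3.37429123  1.77938876  0.04313152]
```

View pics/s5.png

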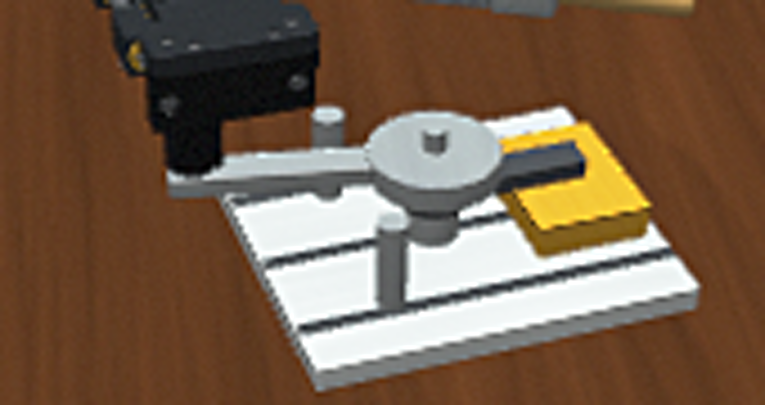

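Force has risen to about 20 N (drive is 3–4 N) with the toe unchanged on the blank, so it is at the stop. I'll unload, release, rise and check from above.

```bash
python3 -m creep '[[[0.2,1.5,-6,0,0,0,0],[0.2,2.5,-12,0,0,0,0],[0.2,2.8,-15,0,0,0,0],[0.6,2.8,-15,0,0,0,0],[1,2.8,-15,0,0,0,0]]]' 10 && python3 -m creep '[[[1,0,0,0,0,0,0],[1,0,0,0,0,0,0],[1,0,0,0,0,0,0],[1,0,0,0,0,0,0],[1,0,0,0,0,0,0]]]' && python3 -m creep '[[[1,0,0,-30,0,0,0],[1,0,0,-60,0,0,0],[1,0,0,-100,0,0,0],[1,0,0,-140,0,0,0],[1,0,0,-140,0,0,0]]]' && python3 -m creep '[[[1,-20,45,0,0,0,0],[1,-20,90,0,0,0,0],[1,-20,135,0,0,0,0],[1,-20,180,0,0,0,0],[1,-20,225,0,0,0,0]]]'  && python3 -m creep '[[[1,0,40,0,0,0,0],[1,0,80,0,0,0,0],[1,0,120,0,0,0,0],[1,0,150,0,0,0,0],[1,0,150,0,0,0,0]]]'
python3 - <<'E'
from h import *
import cv2
a=ctrl.get_image('top')[90:260,50:220];cv2.imwrite('pics/t6.png',cv2.resize(a,None,fx=3.5,fy=3.5,interpolation=cv2.INTER_CUBIC)[:,:,::-1])
E
```

```text
time: 11.5
position: [0.5057, 0.1444, 0.0755]
tool_rot: [-0.32, 3.122, -0.006]
ft_force: [1.5, -6.6, 0.5]
grip_width: 0.398
time: 12.0
position: [0.5038, 0.1489, 0.0757]
tool_rot: [-0.325, 3.124, 0.002]
ft_force: [0.8, 0.3, -0.0]
grip_width: 0.847
time: 12.5
position: [0.5069, 0.15, 0.2221]
tool_rot: [-0.324, 3.114, 0.008]
ft_force: [0.9, -0.0, -0.2]
grip_width: 0.999
time: 13.0
position: [0.4758, 0.3747, 0.2152]
tool_rot: [0.325, -3.124, -0.002]
ft_force: [1.0, 0.7, 1.1]
grip_width: 1.002
time: 13.5
position: [0.4412, 0.5253, 0.2139]
tool_rot: [0.337, -3.12, -0.005]
ft_force: [0.5, -0.7, -0.7]
grip_width: 1.003
```

View pics/t6.png

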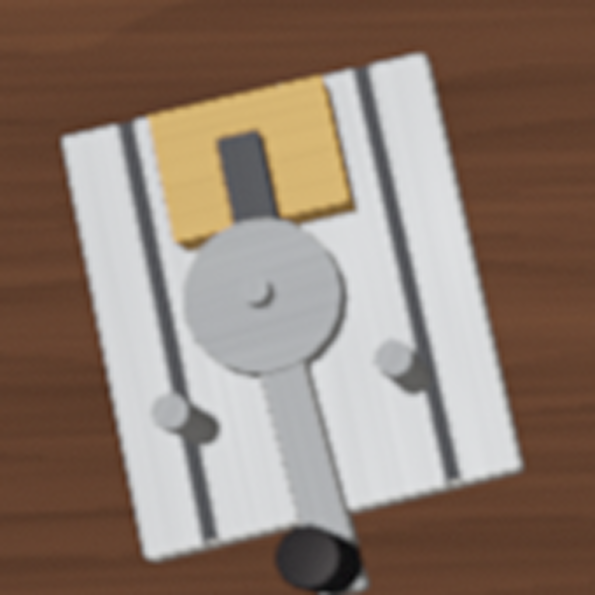

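Seen from above, the toe (tip (240,137), hub (263,295)) lies parallel to the grooves, over the middle of the blank; the lever is free near mid-swing. One numeric check:

Run:
```python
from h import *
import cv2
f=lambda u,v,z:ray('top',(50+u/3.5,90+v/3.5),z)[:2]
a=lambda p,q:np.degrees(np.arctan2(*(p-q)[::-1]))
im=cv2.imread('pics/t6.png').astype(int)
m=((im.max(2)<110)&(im.max(2)-im.min(2)<30)).astype(np.uint8);m[:125]=0;m[212:]=0;m[:,:200]=0;m[:,300:]=0
# centre line of the dark bar, row by row, away from tip and head
P=np.array([f(np.nonzero(m[v])[0].mean(),v,.049) for v in range(150,205)])
d=np.polyfit(P[:,0],P[:,1],1)[0];toe=np.degrees(np.arctan(d))
g=[]
for v0,v1,us in[(150,520,((132,206),))]:pass
def groove(lo,hi,rows):
    Q=[]
    for v in rows:
        c=int(np.interp(v,[rows[0],rows[-1]],[lo,hi]));w=im[v,c-16:c+17].sum(1);k=np.clip(w.max()-w-200,0,None);Q.append(f(c-16+(k*np.arange(33)).sum()/k.sum(),v,.015))
    Q=np.array(Q);return np.degrees(np.arctan(np.polyfit(Q[:,0],Q[:,1],1)[0]))
print('toe',toe,'grooves',groove(134,179,range(160,380)),groove(368,452,range(90,470)))
hub=ray('top',(50+263/3.5,90+293/3.5),.07)[:2];print('hub->tip',a(f(241,137,.049),hub),np.linalg.norm(f(241,137,.049)-hub))
s=ctrl.get_state();print(s['time'],s['ft_force'].round(1))
```

```text
toe 12.368437106320114 grooves 12.465755592782351 12.252242961233481
hub->tip 12.264174966369055 0.07732407237259531
13.55 [ 0.6 -1.  -0.1]
```

The toe points along 12.4°, and the grooves along 12.25° and 12.5°, so it is square and home. Handing in.

```bash
python3 -c "
from bench import ctrl
print(ctrl.close_job())"
```

```text
the job is handed in; nothing more can be done
None
```

The clamp toe on the pallet with the brass blank is fully home, and I handed the job in at about 13.6 s of the 48 s allowed. I gripped that pallet's lever knob and made three drive swings with two return swings. I then let go and moved the arm clear.

- **Toe angle:** in the last top view the toe points along 12.4°. The plate grooves measure 12.3° and 12.5°, so it lies square across the blank to within about 0.2°.
- **Hard stop:** on the third swing the force rose to about 20 N, against 3–4 N for normal driving, while the toe did not visibly move.
- **After release:** the wrist force was about 1 N with the gripper open and clear. The arm never went near the empty pallet's lever, though I took no separate closing picture of it.

Two readings disagreed, but neither affects the result:
- **Gripper against lever:** at the stop the gripper kept creeping about 15–20 mm as the force rose, so its position overstated the lever angle. It read about -12°, while after release the lever stood near mid-swing. The fingers were giving way under load.
- **Toe before the third swing:** an earlier side-view estimate put the toe at about 4° short of home while the second swing was still going. I felt no hard stop on that swing, which is why I made the third.

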